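Turn the tabletop wheel up one click and switch it on

ROBOT

A 6-joint arm with a two-finger parallel gripper is mounted at the origin on a cart in front of the work surface, level with it; the furniture and walls round the work are solid. World frame = base frame: x ahead of the robot, y to its left, z up, the work surface at z = 0. Lengths are in m, angles in rad, forces in N, time in s.
With the tool pointing down it reaches from about 0.2 to 0.875 m from the base axis. Payload 3.4 kg.
Tool frame: the origin (TCP) lies between the finger pads; the fingertips stand 8 mm ahead of it and the grasp point (between the pads) lies 11 mm behind it (r.nose_length is the distance from the TCP to the fingertips, in m); z points along the fingers, y is the line along which they close (so a half turn about z gives the same grasp; the last joint's range is limited). The gripper opens to 94 mm and grips with 3 to 60 N. Pads are 16 mm wide; open, the fingers measure 119 mm over their backs; the gripper's body (75 mm by 177 mm) begins 78 mm behind the grasp point.
Start: joints at [-1.365, 0.276, 1.505, -0, 1.361, -0.121], TCP at [0.185, -0.545, 0.213] pointing down, gripper open.
Joint ranges: [-2.89, 2.89], [-0.75, 2.08], [0.22, 2.7], [-1.18, 4.32], [0.11, 2.71], [-2.7, 2.7]. Speed limits (rad/s): [2.57, 2.57, 3.14, 3.14, 3.14, 3.14].

INTERFACE

Orientations are given as a rotation vector (axis times angle).
In Python, from station import get_obs, camera, get_calibration, r gives the robot as it stands. The module is installed in compiled form; this text tells all that it offers.
- The arm moves only by the tool apply_moves, never from a script. Its argument "commands" is a list of rows, each a list of 3 entries, a list of its own where there are three numbers: the shift along the tool's x, y, z each as a share of 0.025 m, from -1 to 1, then the turn, a rotation vector about the tool's x, y, z each as a share of 0.08 rad, from -1 to 1, then the closure, from -1 (fully open) to 1 (shut). In form: [[[tx, ty, tz], [wx, wy, wz], hand], ...]. A call has exactly 5 rows; each row shifts and turns the commanded pose from where the row before left it, along the tool's axes as they then stand; what a row does not reach is not made up. A row lasts 1/12 s, in which the tool goes at most 41.7 mm and 7.16 degrees, less where a joint would pass 70% of its speed; a pose out of reach is approached as far as the arm can. A call with a number of a shift or a turn outside -1 to 1 is refused whole. A call with a gripper value outside its range is refused whole. The fingers move at their own pace and stop on an object; "squeeze" is the grip in N (left out, the last holds). Time passes only in rows, so rows that do not move let the fingers close, or fill a call up. It gives the time, the measured TCP pose, the force, the opening and the grip force at its end, in the units of the state.
- get_obs(): the state, without advancing time (a new reading comes with each control period).
- camera(name): name is "scene" or "top" or "wrist"; returns the picture (480x640x3 uint8, red, green, blue); there is no depth.
- get_calibration(name): a dict with "K" (3x3 intrinsics, pixels), "cam_to_world" (4x4, takes a point from camera to world coordinates). Camera axes: x right, y down, z forward; pixel columns grow to the right and rows downward; lengths in m; the calibration is good to about 2 mm. A picture is of the moment at which its call begins: read the wrist's pose just before it. get_calibration takes no time and is no camera call; for the wrist camera it gives the pose at the moment of the call.
- r.hand_in(): hands the job in; it is judged then, once.
The state is a dict: "time": time; "joints": joint angles; "qvel": joint speeds; "joint_efforts": joint torques, N m; "ee_pos": TCP position; "tool_rot": TCP orientation; "contact_force": force on the tool from outside, world axes, zero at the start; "wrist_torque": the same for the moment, N m; "grip_width": finger opening in m; "grasp_force": force on a finger pad.
Only numpy, scipy, OpenCV 4.12 (cv2) and the standard library are available. Lean on these libraries where they do the work, as an engineer would, in place of code of your own. Each camera call takes 0.05 s, during which the arm holds its last target. There are 200 camera calls.

TASK

The pot on the little tabletop pottery wheel is ready to be worked, but the wheel is set one step too slow. First, with a light fingertip, turn the knurled speed dial clockwise (seen from above) until it clicks into the next position, one click on from where it stands; then press the rocker switch over to on. Grip nothing, force nothing, and leave the pot and the tools round the wheel where they are.

Things in the scene. Friction and masses are not known exactly. Their poses are not given: they have to be found in the camera images.
- wheel_unit: Tabletop pottery wheel, fixed: white housing 200 (x) x 320 (y) mm, deck 64 mm high. Origin: centre of its underside; x from front to rear, y to its left, z up. Aluminium wheel head, 150 mm wide, 90 mm high, in a grey pan 188 mm wide, 78 mm high, axis at x 2, y 60 mm. Dial, and the switch behind it, at y -98 mm.
- dial_axis (a point): Centre of the top of the speed dial, a black disc with a knurled steel rim, 88 mm wide, 22.5 mm thick, axis upright, sunk in the deck: at (-76, -98, 68) mm of wheel_unit. Top 4 mm above the deck. Its rim stands up to 20 mm out of the housing's front face (x = -100), from z 45.5 to 68 mm: stroked there to the left (+y) it turns clockwise. Too wide to pinch.
- speed_dial (a joint): Dial angle, rad, growing clockwise seen from above (faster). Clicks at 0, 0.6 and 1.2; starts in the first or the second; stops just beyond the ends. 0.1 N m (a fingertip pressed on the rim with 5 to 10 N) carries it over the middle between two clicks; from there it pulls itself into the next once let go.
- dial_pointer (a point): Outer end of the white pointer line on top of the dial, 40 mm from its axis. The three positions are marked on the deck behind the dial by black dots of growing size, from the left (slow, smallest) to the right (fast, largest); the pointer stands at a dot when clicked in.
- switch_pivot (a point): Middle of the top of the black rocker switch, 48 (x) x 26 (y) mm, at (47, -98, 68) mm of wheel_unit, same axes. It rocks about y. Off: its front half lies level and its rear half (white bar mark) slopes up to the rear, the rear end 7 mm higher. On: pressed down at the rear end, the rear half lies level, 4 mm above the deck.
- run_switch (a joint): Angle of the rocker, rad: 0 off (start), 0.3 on; it snaps over past the middle and stays. About 4 N down on its rear end snaps it over.
- pot: Brown clay pinch pot, 72 mm wide, 64 mm high, standing loose on the wheel head; origin at the centre of its foot.
- stamp: White plaster stamp, 31 mm wide, 53 mm high, standing loose on the bench before the left of the wheel; origin at its foot.
- rib: Kidney-shaped wooden rib, 45 x 90 x 6 mm, lying loose on the bench to the right of the wheel; origin at the centre of its underside.
Mind the look-alikes: they are no part of the job. Leave any blue or orange look-alike of the pot alone.

How it is judged:
On the way, in this order (a step that is already met when the one before it is completed fails the run):
1. the dial is turned up one click, the switch still off ((value of joint speed_dial between 0.52 and 0.68 rad or value of joint speed_dial between 1.12 and 1.28 rad) and distance of dial_pointer from where it was at the start of the episode between 0.015 and 0.032 m and value of joint run_switch below 0.1 rad), for 0.2 s.
2. the switch is pressed over to on (value of joint run_switch above 0.25 rad), for 0.1 s.
At the end, for the whole second after the job is handed in: The dial rests within 0.08 rad of the click position next above the one it started in, the rocker is over at on (above 0.25 rad), and the pot stands upright within 12 mm of its place ((value of joint speed_dial between 0.52 and 0.68 rad or value of joint speed_dial between 1.12 and 1.28 rad) and distance of dial_pointer from where it was at the start of the episode between 0.015 and 0.032 m and velocity of joint speed_dial between -0.2 and 0.2 rad/s and value of joint run_switch above 0.25 rad and distance of pot from where it was at the start of the episode below 0.012 m and angle between pot's own z axis and vertical below 0.2 rad and linear speed of pot below 0.02 m/s); the robot touches nothing.
It fails at once if the pot is lifted, pushed about (over 12 mm) or tipped (over 0.2 rad) (distance of pot from where it was at the start of the episode above 0.012 m or angle between pot's own z axis and vertical above 0.2 rad).
It fails at once if the stamp or the wooden rib is picked up or pushed more than 20 mm (distance of any of stamp, rib from where it was at the start of the episode above 0.02 m).
It fails at once if the dial is gripped or forced: more than 40 N on it (contact force between the arm and speed_dial above 40 N).
It fails at once if the switch is forced: more than 40 N on it (contact force between the arm and run_switch above 40 N).
It also fails if it takes over 38 s, if anything falls off the work surface, if the arm or the gripper's body presses on something with over 40 N, if the wrist force passes 120 N, or if a joint passes its speed limit or range.

## Working session

There is one attempt and no reset: what is moved stays moved. The work goes in short steps, Python scripts to look and compute and a tool call to move; the robot and the scene stay as the last step left them, time stands still between calls to the robot, and variables do not carry over. Pictures are saved under pics/ and viewed, at most 10 in all, crops included, and the job is handed in when it is done.

Besides the shell and the picture viewer there is one more tool, called after "Call:" by a JSON object that holds its "name" and its "arguments", one argument or row to a line. apply_moves: Moves the arm, as the interface text tells. Shift numbers are shares of 0.025 m and turn numbers shares of 0.08 rad, none past 1 either way. Its arguments: {"type":"object","properties":{"commands":{"type":"array","items":{"type":"array"}},"squeeze":{"type":"number"}},"required":["commands"]}

```bash
mkdir -p pics
python3 - <<'E'
from station import *
import cv2,numpy as np
o=get_obs();print({k:np.round(v,3).tolist() for k,v in o.items()},r.nose_length)
for n in("scene","top"):
    cv2.imwrite(f"pics/{n}0.png",camera(n)[...,::-1]);c=get_calibration(n);print(n,np.round(c["K"],1).tolist(),np.round(c["cam_to_world"],3).tolist())
E
```

```text
{'time': 0.0, 'joints': [-1.365, 0.277, 1.506, -0.0, 1.361, -0.121], 'qvel': [0.001, 0.002, 0.001, 0.001, -0.001, -0.001], 'joint_efforts': [0.0, -40.458, -23.723, 0.07, 0.035, -0.0], 'ee_pos': [0.184, -0.544, 0.213], 'tool_rot': [-3.098, -0.511, 0.0], 'contact_force': [0.198, -0.273, 0.427], 'wrist_torque': [-0.019, 0.057, 0.034], 'grasp_force': 0.0, 'grip_width': 0.094} 0.008
scene [[591.1, 0.0, 328.5], [0.0, 591.1, 235.8], [0.0, 0.0, 1.0]] [[-0.885, -0.28, 0.373, 0.129], [-0.466, 0.497, -0.732, 0.919], [0.02, -0.821, -0.57, 0.743], [0.0, 0.0, 0.0, 1.0]]
top [[570.3, 0.0, 318.3], [0.0, 570.3, 234.4], [0.0, 0.0, 1.0]] [[-0.024, -0.984, 0.174, 0.335], [-1.0, 0.025, 0.002, 0.037], [-0.006, -0.174, -0.985, 1.437], [0.0, 0.0, 0.0, 1.0]]
```

View pics/top0.png

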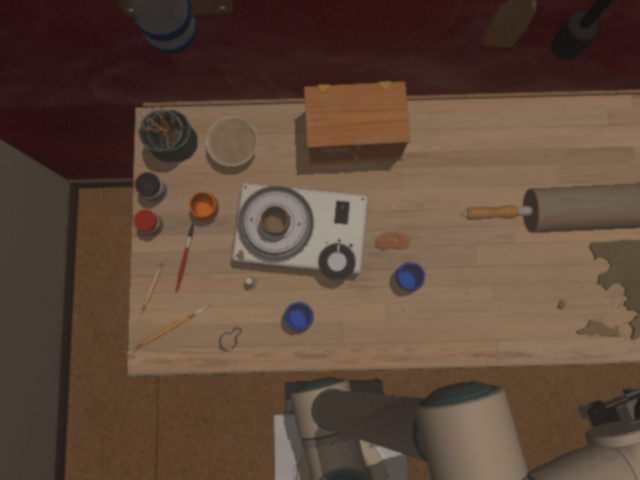

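View pics/scene0.png

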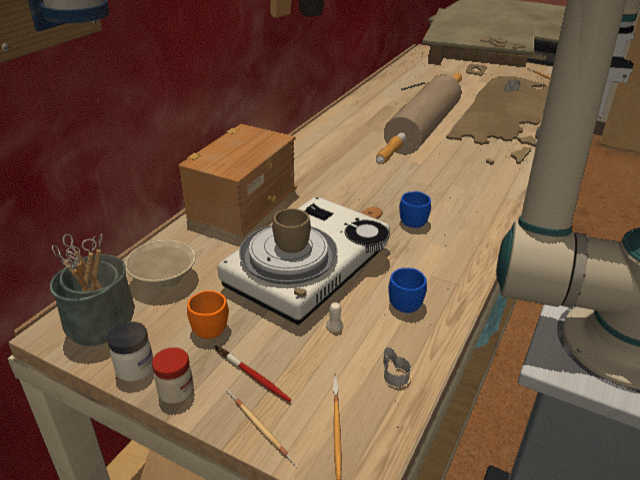

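Top view: the dial is at about (337,262), the rocker at (342,212), the pot at (275,221), the stamp at (249,283) and the rib at (392,241). Blue look-alikes are at (409,278) and (298,318), and an orange one at (203,206).

The black round dial could be confused with the wheel head at (275,221) or the blue pots. The rocker could be confused with the drawer box at (356,120). I choose the dial and rocker on the right part of the white housing and will check them in a crop.

```bash
cat > h.py <<'E'
from station import *
import cv2,numpy as np
def ray(n,uv,z):
    c=get_calibration(n);T=c["cam_to_world"];d=T[:3,:3]@np.linalg.solve(c["K"],[uv[0],uv[1],1.]);o=T[:3,3]
    return o+d*(z-o[2])/d[2]
def proj(n,p):
    c=get_calibration(n);T=c["cam_to_world"];q=c["K"]@(T[:3,:3].T@(np.asarray(p)-T[:3,3]));return q[:2]/q[2]
E
python3 - <<'E'
from h import *
im=cv2.imread("pics/top0.png")
hsv=cv2.cvtColor(im,cv2.COLOR_BGR2HSV)
# housing: low-saturation bright
m=((hsv[...,1]<50)&(hsv[...,2]>110)).astype(np.uint8)*255
m[:170]=0;m[290:]=0;m[:,:225]=0;m[:,375:]=0
m=cv2.morphologyEx(m,cv2.MORPH_OPEN,np.ones((3,3)))
cs,_=cv2.findContours(m,0,2);c=max(cs,key=cv2.contourArea)
b=cv2.boxPoints(cv2.minAreaRect(c));print(b.tolist())
for p in b:print(ray("top",p,.064).round(4))
crop=im[175:295,225:375].copy()
a=cv2.resize(crop,None,fx=5,fy=5,interpolation=cv2.INTER_CUBIC)
cv2.imwrite("pics/c1.png",a)
for n,p in(("dial",(337,262)),("sw",(342,212))):print(n,ray("top",p,.068).round(4))
E
```

```text
[[276.75958251953125, 264.46435546875], [284.2928466796875, 187.2480926513672], [367.5008544921875, 195.365966796875], [359.96759033203125, 272.58221435546875]]
[0.5064 0.1424 0.064 ]
[0.6987 0.1215 0.064 ]
[ 0.6727 -0.0841  0.064 ]
[ 0.4816 -0.0584  0.064 ]
dial [ 0.5082 -0.0036  0.068 ]
sw [ 0.6314 -0.0196  0.068 ]
```

View pics/c1.png

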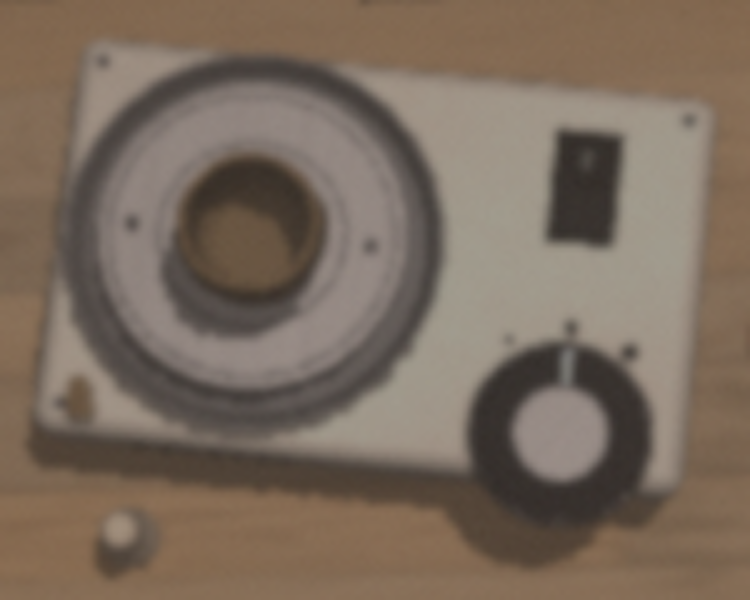

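The crop confirms the black dial with its knurled rim and pale cap, with the pointer at the middle dot, so it starts at 0.6 and the target is the right, largest dot. The rocker is behind it with its white mark at the rear. Next I fit the wheel's pose and compute the way there.

```bash
cat >> h.py <<'E'
from scipy.spatial.transform import Rotation as R
from scipy.optimize import least_squares
P={(90,42):(100,160,64),(714,103):(100,-160,64),(684,492):(-100,-160,64),(36,430):(-100,160,64),(560,433):(-76,-98,68),(585,187):(47,-98,68),(252,222):(2,60,90)}
def fit():
    A=[];B=[]
    for k,v in P.items():
        A.append(v);B.append(ray("top",(k[0]/5+225,k[1]/5+175),v[2]/1000)[:2])
    A=np.array(A)[:,:2]/1000;B=np.array(B)
    f=lambda p:(B-(A@np.array([[np.cos(p[2]),np.sin(p[2])],[-np.sin(p[2]),np.cos(p[2])]])+p[:2])).ravel()
    s=least_squares(f,[.58,.08,-.12],loss="soft_l1",f_scale=.002);return s.x,f(s.x)
def w2W(p,v):
    c,s=np.cos(p[2]),np.sin(p[2]);v=np.array(v)/1000
    return np.array([p[0]+c*v[0]-s*v[1],p[1]+s*v[0]+c*v[1],v[2]])
def togo(target,yaw):  # shift in rows' units along tool axes now, and turn about tool z
    o=get_obs();Rt=R.from_rotvec(o["tool_rot"]).as_matrix()
    Rg=np.array([[np.cos(yaw),np.sin(yaw),0],[np.sin(yaw),-np.cos(yaw),0],[0,0,-1]])
    return Rt.T@(target-o["ee_pos"])/.025, R.from_matrix(Rt.T@Rg).as_rotvec()/.08, Rg.T@(target-o["ee_pos"])/.025
E
python3 - <<'E'
from h import *
p,res=fit();print(p.round(4),(res*1000).round(1).tolist())
for n,v in(("dial",(-76,-98,68)),("sw",(47,-98,68)),("pot",(2,60,154))):print(n,w2W(p,v).round(4),proj("scene",w2W(p,v)).round(1))
print("blue",ray("top",(409,278),.05),ray("top",(298,318),.05),"box",ray("top",(357,157),0))
for z in(170,56):print([x.round(2).tolist() for x in togo(w2W(p,(-144,-110,z)),p[2])])
E
```

```text
[ 0.5965  0.083  -0.1261] [-4.5, -5.2, -3.5, 3.4, 2.3, 0.4, 0.1, -3.8, 0.4, 1.0, -0.4, 0.6, 6.5, 0.1]
dial [ 0.5088 -0.0046  0.068 ] [368.1 230.5]
sw [ 0.6308 -0.0201  0.068 ] [319.1 211.1]
pot [0.606  0.1423 0.154 ] [289.1 216.4]
blue [ 0.46686334 -0.17815958  0.05      ] [0.37709673 0.09383094 0.05      ] box [ 0.79240634 -0.06630718  0.        ]
[[16.56, -17.03, 1.74], [-0.02, 0.0, 5.66], [7.44, -22.56, 1.71]]
[[16.56, -17.02, 6.3], [-0.02, 0.0, 5.66], [7.44, -22.56, 6.27]]
```

Call:
{"name": "apply_moves", "arguments": {
  "commands": [
    [[0,0,0],[0,0,1],1],
    [[0,0,0],[0,0,1],1],
    [[0,0,0],[0,0,1],1],
    [[0,0,0],[0,0,1],1],
    [[0,0,0],[0,0,1],1]
  ],
  "squeeze": 5
}}

```text
time: 0.52
ee_pos: [0.1845, -0.5442, 0.213]
tool_rot: [-3.138, 0.121, 0.0]
contact_force: [0.4, -0.2, 0.6]
grip_width: 0.0639
grasp_force: 0.0
```

Call:
{"name": "apply_moves", "arguments": {
  "commands": [
    [[0.3,-0.9,0],[0,0,0.65],1],
    [[0.3,-0.9,0],[0,0,0],1],
    [[0.3,-0.9,0],[0,0,0],1],
    [[0.3,-0.9,0],[0,0,0],1],
    [[0.3,-0.9,0],[0,0,0],1]
  ]
}}

```text
time: 0.93
ee_pos: [0.2349, -0.4358, 0.213]
tool_rot: [-3.134, 0.197, 0.001]
contact_force: [0.3, 0.3, 0.2]
grip_width: 0.0305
grasp_force: 0.0
```

Call:
{"name": "apply_moves", "arguments": {
  "commands": [
    [[0.3,-0.9,0],[0,0,0],1],
    [[0.3,-0.9,0],[0,0,0],1],
    [[0.3,-0.9,0],[0,0,0],1],
    [[0.3,-0.9,0],[0,0,0],1],
    [[0.3,-0.9,0],[0,0,0],1]
  ]
}}

```text
time: 1.35
ee_pos: [0.2861, -0.3289, 0.2131]
tool_rot: [-3.135, 0.197, 0.001]
contact_force: [0.3, -1.1, 1.2]
grip_width: 0.0001
grasp_force: 0.0
```

Call:
{"name": "apply_moves", "arguments": {
  "commands": [
    [[0.3,-0.9,0],[0,0,0],1],
    [[0.3,-0.9,0],[0,0,0],1],
    [[0.3,-0.9,0],[0,0,0],1],
    [[0.3,-0.9,0],[0,0,0],1],
    [[0.3,-0.9,0],[0,0,0],1]
  ]
}}

```text
time: 1.77
ee_pos: [0.3373, -0.222, 0.2132]
tool_rot: [-3.135, 0.197, 0.001]
contact_force: [0.4, -0.1, -0.0]
grip_width: 0.0003
grasp_force: 0.0
```

Call:
{"name": "apply_moves", "arguments": {
  "commands": [
    [[0.3,-0.9,0.3],[0,0,0],1],
    [[0.3,-0.9,0.3],[0,0,0],1],
    [[0.3,-0.9,0.3],[0,0,0],1],
    [[0.3,-0.9,0.3],[0,0,0],1],
    [[0.3,-0.9,0.3],[0,0,0],1]
  ]
}}

```text
time: 2.18
ee_pos: [0.3885, -0.1151, 0.1754]
tool_rot: [-3.135, 0.197, 0.001]
contact_force: [0.4, 1.1, 0.6]
grip_width: 0.0008
grasp_force: 0.0
```

Run:
```python
from h import *
p,_=fit();print(get_obs()["ee_pos"])
for z in(170,58):print([x.round(2).tolist() for x in togo(w2W(p,(-144,-110,z)),p[2])])
```

```text
[ 0.38849829 -0.11507653  0.17543371]
[[1.5, -4.51, 0.22], [-0.0, 0.0, 0.01], [1.5, -4.51, 0.22]]
[[1.5, -4.51, 4.7], [-0.0, 0.0, 0.01], [1.5, -4.51, 4.7]]
```

Call:
{"name": "apply_moves", "arguments": {
  "commands": [
    [[0.3,-0.9,0],[0,0,0],1],
    [[0.3,-0.9,0],[0,0,0],1],
    [[0.3,-0.9,0],[0,0,0],1],
    [[0.3,-0.9,0],[0,0,0],1],
    [[0.3,-0.9,0],[0,0,0],1]
  ]
}}

```text
time: 2.6
ee_pos: [0.4397, -0.0082, 0.1757]
tool_rot: [3.135, -0.196, -0.001]
contact_force: [-0.1, 0.3, -0.1]
grip_width: 0.0005
grasp_force: 0.0
```

Call:
{"name": "apply_moves", "arguments": {
  "commands": [
    [[0,0,0.9],[0,0,0],1],
    [[0,0,0.9],[0,0,0],1],
    [[0,0,0.9],[0,0,0],1],
    [[0,0,0.9],[0,0,0],1],
    [[0,0,0.9],[0,0,0],1]
  ]
}}

```text
time: 3.02
ee_pos: [0.4394, -0.0092, 0.0624]
tool_rot: [3.135, -0.196, -0.0]
contact_force: [0.3, 0.2, 0.3]
grip_width: 0.0008
grasp_force: 0.0
```

Run:
```python
from h import *
p,_=fit()
print([x.round(2).tolist() for x in togo(w2W(p,(-130,-110,57)),p[2])])
a=camera("wrist");cv2.imwrite("pics/w1.png",a[...,::-1])
print(proj("wrist",w2W(p,(-76,-98,68))),proj("wrist",w2W(p,(-120,-98,68))))
```

```text
[[0.57, -0.05, 0.21], [0.0, 0.0, 0.02], [0.57, -0.05, 0.21]]
[293.01375626 153.06267718] [294.7567546  244.55899029]
```

View pics/w1.png

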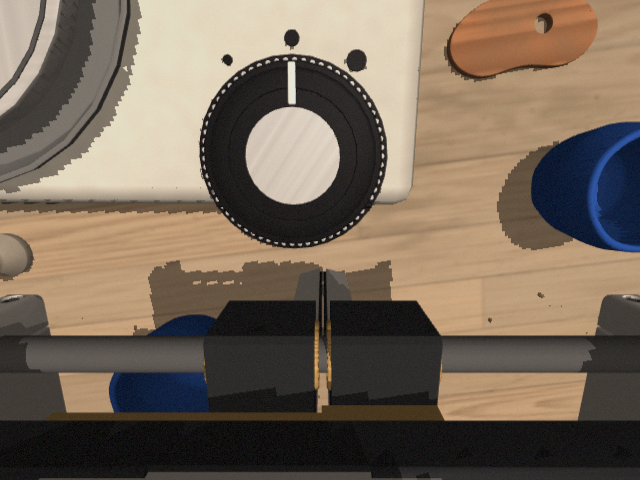

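The wrist view shows the pointer (292,85) at the middle dot (292,38). The dial centre is at (293,151), as predicted. The closed fingertips at (323,272) are just in front of the rim and clear of everything else. Now I feel for contact.

Call:
{"name": "apply_moves", "arguments": {
  "commands": [
    [[0.25,0,0.1],[0,0,0],1],
    [[0.2,0,0.1],[0,0,0],1],
    [[0.06,0,0],[0,0,0],1],
    [[0.04,0,0],[0,0,0],1],
    [[0,0,0],[0,0,0],1]
  ]
}}

```text
time: 3.48
ee_pos: [0.4547, -0.0114, 0.0594]
tool_rot: [3.135, -0.197, 0.004]
contact_force: [-0.1, -0.4, 0.6]
grip_width: 0.0005
grasp_force: 0.0
```

Call:
{"name": "apply_moves", "arguments": {
  "commands": [
    [[0.03,0,0],[0,0,0],1],
    [[0.02,0,0],[0,0,0],1],
    [[0.02,0,0],[0,0,0],1],
    [[0,0,0],[0,0,0],1],
    [[0,0,0],[0,0,0],1]
  ]
}}

```text
time: 3.9
ee_pos: [0.4551, -0.0114, 0.0586]
tool_rot: [3.135, -0.197, 0.0]
contact_force: [-0.2, 0.3, -0.9]
grip_width: 0.0005
grasp_force: 0.0
```

Call:
{"name": "apply_moves", "arguments": {
  "commands": [
    [[0.04,0,0],[0,0,0],1],
    [[0.04,0,0],[0,0,0],1],
    [[0.04,0,0],[0,0,0],1],
    [[0,0,0],[0,0,0],1],
    [[0,0,0],[0,0,0],1]
  ]
}}

```text
time: 4.32
ee_pos: [0.4558, -0.0114, 0.0581]
tool_rot: [-3.135, 0.196, 0.007]
contact_force: [-4.2, 0.4, 4.0]
grip_width: 0.0005
grasp_force: 2.6
```

Call:
{"name": "apply_moves", "arguments": {
  "commands": [
    [[0.05,0,0],[0,0,0],1],
    [[0.04,0,0],[0,0,0],1],
    [[0,0,0],[0,0,0],1],
    [[0,0,0],[0,0,0],1],
    [[0,0,0],[0,0,0],1]
  ]
}}

```text
time: 4.73
ee_pos: [0.4559, -0.0115, 0.0578]
tool_rot: [-3.135, 0.195, 0.014]
contact_force: [-8.3, 0.2, 6.3]
grip_width: 0.0009
grasp_force: 4.2
```

Call:
{"name": "apply_moves", "arguments": {
  "commands": [
    [[0.04,-0.15,0],[0,0,0],1],
    [[0.02,-0.2,0],[0,0,0],1],
    [[0,-0.2,0],[0,0,0],1],
    [[0,-0.2,0],[0,0,0],1],
    [[0,-0.2,0],[0,0,0],1]
  ]
}}

```text
time: 5.15
ee_pos: [0.4587, 0.0126, 0.0576]
tool_rot: [-3.134, 0.197, 0.019]
contact_force: [-10.9, 1.3, 7.5]
grip_width: 0.001
grasp_force: 5.3
```

Run:
```python
from h import *
o=get_obs();print(o["ee_pos"],o["contact_force"])
a=camera("wrist");cv2.imwrite("pics/w2.png",a[:300,100:500,::-1])
```

```text
[0.45870865 0.01256544 0.0575742 ] [-10.88461645   1.30818397   7.53729356]
```

View pics/w2.png

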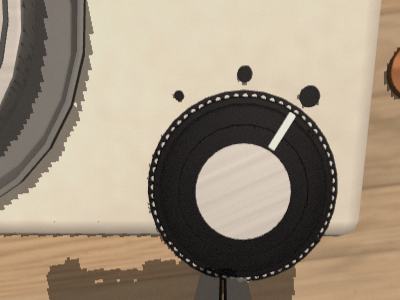

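The pointer (290,114) has followed by about 0.54 rad, nearly at the large dot (310,96) and past the middle. I'll ease off and let it click in.

Call:
{"name": "apply_moves", "arguments": {
  "commands": [
    [[0,-0.1,0],[0,0,0],1],
    [[-0.3,0,0],[0,0,0],1],
    [[-0.4,0,0],[0,0,0],1],
    [[-0.4,0,0],[0,0,0],1],
    [[0,0,0],[0,0,0],1]
  ]
}}

```text
time: 5.62
ee_pos: [0.4355, 0.0176, 0.0583]
tool_rot: [-3.135, 0.197, 0.002]
contact_force: [-0.7, 0.5, 1.4]
grip_width: 0.0005
grasp_force: 0.0
```

Run:
```python
from h import *
o=get_obs();print(o["ee_pos"],o["contact_force"])
a=camera("wrist");cv2.imwrite("pics/w3.png",a[:300,100:500,::-1])
p,_=fit()
for z in(180,100,80):print([x.round(2).tolist() for x in togo(w2W(p,(66,-98,z)),p[2])])
```

```text
[0.43552259 0.01758087 0.05829703] [-0.71784092  0.52761959  1.38342459]
[[8.64, 0.52, -4.85], [0.0, -0.01, 0.01], [8.64, 0.51, -4.86]]
[[8.64, 0.52, -1.65], [0.0, -0.01, 0.01], [8.64, 0.51, -1.66]]
[[8.64, 0.52, -0.85], [0.0, -0.01, 0.01], [8.64, 0.51, -0.86]]
```

View pics/w3.png

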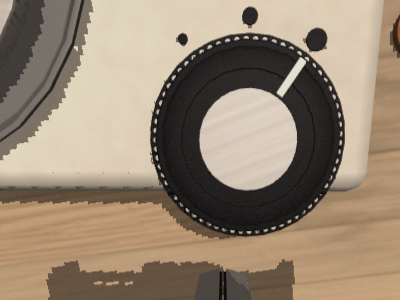

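The dial has clicked in: the pointer (304,60) is at the large dot (317,39), 0.62 rad on. Next I go up and over to the rear end of the rocker.

Call:
{"name": "apply_moves", "arguments": {
  "commands": [
    [[0,0,-0.9],[0,0,0],1],
    [[0,0,-0.9],[0,0,0],1],
    [[0,0,-0.9],[0,0,0],1],
    [[0.5,0.1,-0.3],[0,0,0],1],
    [[0.9,0.1,0],[0,0,0],1]
  ]
}}

```text
time: 6.08
ee_pos: [0.4728, 0.0079, 0.1362]
tool_rot: [3.135, -0.196, 0.008]
contact_force: [-0.6, 0.6, -0.7]
grip_width: 0.0009
grasp_force: 0.0
```

Call:
{"name": "apply_moves", "arguments": {
  "commands": [
    [[0.9,0.1,0],[0,0,0],1],
    [[0.9,0.1,0],[0,0,0],1],
    [[0.9,0.1,0],[0,0,0],1],
    [[0.9,0,0],[0,0,0],1],
    [[0.9,0,0],[0,0,0],1]
  ]
}}

```text
time: 6.5
ee_pos: [0.5845, -0.0142, 0.1336]
tool_rot: [3.135, -0.197, 0.003]
contact_force: [0.6, -0.3, 0.4]
grip_width: 0.0004
grasp_force: 0.0
```

Call:
{"name": "apply_moves", "arguments": {
  "commands": [
    [[0.9,0,0],[0,0,0],1],
    [[0.9,0,0],[0,0,0],1],
    [[0.9,0,0],[0,0,0],1],
    [[0,0,0],[0,0,0],1],
    [[0,0,0],[0,0,0],1]
  ]
}}

```text
time: 6.92
ee_pos: [0.6505, -0.0224, 0.1328]
tool_rot: [3.135, -0.197, -0.0]
contact_force: [0.2, 0.1, -0.7]
grip_width: 0.0006
grasp_force: 0.0
```

Run:
```python
from h import *
o=get_obs();print(o["ee_pos"],o["contact_force"])
p,_=fit()
for z in(95,83,76):print([x.round(2).tolist() for x in togo(w2W(p,(66,-98,z)),p[2])])
```

```text
[ 0.65045299 -0.02235776  0.13284338] [ 0.22866115  0.05371358 -0.68201172]
[[-0.03, 0.01, 1.51], [0.0, -0.0, 0.01], [-0.03, 0.01, 1.51]]
[[-0.03, 0.01, 1.99], [0.0, -0.0, 0.01], [-0.03, 0.01, 1.99]]
[[-0.03, 0.01, 2.27], [0.0, -0.0, 0.01], [-0.03, 0.01, 2.27]]
```

Call:
{"name": "apply_moves", "arguments": {
  "commands": [
    [[0,0,0.8],[0,0,0],1],
    [[0,0,0.7],[0,0,0],1],
    [[0,0,0.3],[0,0,0],1],
    [[0,0,0.1],[0,0,0],1],
    [[0,0,0],[0,0,0],1]
  ]
}}

```text
time: 7.33
ee_pos: [0.6486, -0.0219, 0.0857]
tool_rot: [-3.135, 0.197, 0.002]
contact_force: [-0.4, 0.1, 0.6]
grip_width: 0.0004
grasp_force: 0.0
```

Call:
{"name": "apply_moves", "arguments": {
  "commands": [
    [[0,0,0.06],[0,0,0],1],
    [[0,0,0.06],[0,0,0],1],
    [[0,0,0.06],[0,0,0],1],
    [[0,0,0],[0,0,0],1],
    [[0,0,0],[0,0,0],1]
  ]
}}

```text
time: 7.75
ee_pos: [0.6504, -0.0221, 0.0826]
tool_rot: [3.135, -0.197, 0.004]
contact_force: [-0.7, 0.5, 3.7]
grip_width: 0.0006
grasp_force: 1.9
```

Call:
{"name": "apply_moves", "arguments": {
  "commands": [
    [[0,0,0.06],[0,0,0],1],
    [[0,0,0.06],[0,0,0],1],
    [[0,0,0.06],[0,0,0],1],
    [[0,0,0],[0,0,0],1],
    [[0,0,0],[0,0,0],1]
  ]
}}

```text
time: 8.17
ee_pos: [0.6492, -0.022, 0.0764]
tool_rot: [3.135, -0.197, -0.002]
contact_force: [0.2, -1.1, 0.5]
grip_width: 0.0006
grasp_force: 0.3
```

Call:
{"name": "apply_moves", "arguments": {
  "commands": [
    [[0,0,0.05],[0,0,0],1],
    [[0,0,0.05],[0,0,0],1],
    [[0,0,0.04],[0,0,0],1],
    [[0,0,0],[0,0,0],1],
    [[0,0,0],[0,0,0],1]
  ]
}}

```text
time: 8.58
ee_pos: [0.6492, -0.022, 0.0761]
tool_rot: [3.135, -0.196, 0.001]
contact_force: [-3.2, 1.1, 14.4]
grip_width: 0.0006
grasp_force: 7.4
```

It snapped over and now bears on its stop. I'll lift straight off, back away and look.

Call:
{"name": "apply_moves", "arguments": {
  "commands": [
    [[0,0,-0.4],[0,0,0],1],
    [[0,0,-0.8],[0,0,0],1],
    [[0,0,-0.9],[0,0,0],1],
    [[0,0,-0.9],[0,0,0],1],
    [[0,0,-0.9],[0,0,0],1]
  ]
}}

```text
time: 9.0
ee_pos: [0.6488, -0.0218, 0.1712]
tool_rot: [-3.135, 0.196, 0.003]
contact_force: [0.3, -0.2, -0.4]
grip_width: 0.0007
grasp_force: 0.0
```

Call:
{"name": "apply_moves", "arguments": {
  "commands": [
    [[-0.9,0,0],[0,0,0],1],
    [[-0.9,0,0],[0,0,0],1],
    [[-0.9,0,0],[0,0,0],1],
    [[-0.9,0,0],[0,0,0],1],
    [[0,0,0],[0,0,0],1]
  ]
}}

```text
time: 9.42
ee_pos: [0.555, -0.0098, 0.1706]
tool_rot: [-3.135, 0.196, 0.009]
contact_force: [-0.0, -0.6, 0.4]
grip_width: 0.0003
grasp_force: 0.0
```

Run:
```python
from h import *
a=camera("wrist")[...,::-1];b=camera("scene")[150:310,210:430,::-1]
cv2.imwrite("pics/w4.png",np.hstack([cv2.resize(a,(400,300)),cv2.resize(b,(400,300))]))
```

```text
(no output)
```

View pics/w4.png

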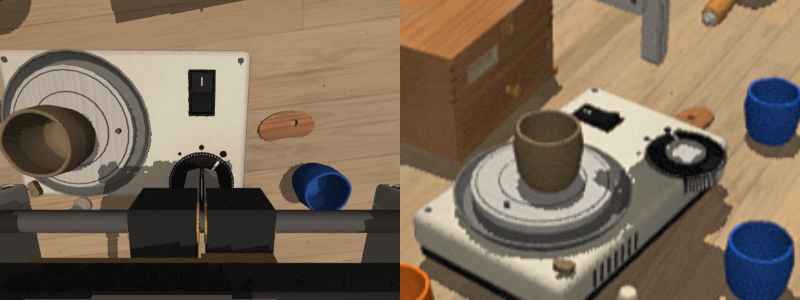

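The rocker at (201,92) now has its rear half level and its front half raised. The dial pointer is at the large dot, the pot and tools are in place, and the arm is clear.

```bash
python3 -c "
from station import *
print(r.hand_in())"
```

```text
the job is handed in; nothing more can be done
None
```

I turned the dial one click clockwise, from the middle position to the fast one, then pressed the rocker over to on. The camera shows the pot and tools still in place, and I've handed the job in; no verdict came back.

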